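Aim the swivel vise and lock it

ROBOT

A 6-joint arm with a two-finger parallel gripper is mounted at the origin on the work surface. World frame = base frame: x ahead of the robot, y to its left, z up, the work surface at z = 0. Lengths are in mm, angles in rad, forces in N, time in s.
With the tool pointing down it reaches from about 275 to 850 mm from the base axis. Payload 19 kg.
Tool frame: the origin (TCP) lies midway between the tips of the shut fingers; the grasp point (between the pads) lies 19 mm behind it; z points along the fingers, y is the line along which they close (so a half turn about z gives the same grasp; the last joint's range is limited). The gripper opens to 85 mm and grips with 20 to 120 N. Pads are 22 mm wide; open, the fingers measure 114 mm over their backs; the gripper's body (76 mm by 85 mm) begins 54 mm behind the grasp point. The pads swing forward as they close: fully open they stand 13 mm farther back than shut.
Start: joints at [-1.291, 0.15, 1.437, -0, 1.554, -0.134], TCP at [231.174, -526.449, 231.267] pointing down, gripper open.
Joint ranges: [-2.8, 2.8], [-0.68, 2.1], [0.12, 2.68], [-1.39, 4.53], [0.16, 2.79], [-2.81, 2.81]. Speed limits (rad/s): [1.89, 1.89, 2.22, 3.01, 3.01, 3.01].

INTERFACE

Orientations are given as a unit quaternion [x, y, z, w].
In Python, from rig import * gives the robot as it stands.
- The arm moves only by the tool arm_command, never from a script. Its argument "increments" is a list of rows, each an object of numbers: "fingers": the opening, from 0 (shut) to 1 (fully open); "dx", "dy", "dz": the shift along the tool's x, y, z in cm; "wx", "wy", "wz": the turn, a rotation vector about the tool's x, y, z in rad. In form: [{"fingers": .., "dx": .., "dy": .., "dz": .., "wx": .., "wy": .., "wz": ..}, ...]. A call has 1 to 20 rows; each row shifts and turns the commanded pose from where the row before left it, along the tool's axes as they then stand; what a row does not reach is not made up. A row lasts 1/8 s, in which the tool goes at most 62.5 mm and 10.7 degrees, less where a joint would pass 70% of its speed; a pose out of reach is approached as far as the arm can. A call is refused whole if a number of a shift passes 6.25 or a number of a turn 0.188, either way. A call with a gripper value outside its range is refused whole. The fingers move at their own pace and stop on an object; "squeeze" is the grip in N (left out, the last holds). Time passes only in rows, so rows that do not move let the fingers close. It gives the time, the measured TCP pose, the force, the opening and the grip force at its end, in the units of the state.
- observe(): the state, without advancing time (a new reading comes with each control period).
- snapshot(name): name is "scene" or "top" or "wrist"; returns a dict with "img" (420x560x3 uint8, red, green, blue), "mtx" (3x3 intrinsics, pixels), "k1" (the pictures are not rectified: a ray, as slopes to the right and down, at radius r is drawn at 1 + k1 r^2 times it, then the intrinsics apply), "origin" and "rotation" of the camera in the world. Camera axes: x right, y up, looking along -z (the intrinsics and any distortion apply to the point x, -y, -z); pixel columns grow to the right and rows downward; lengths in mm; the calibration is good to about 2 mm. A picture is of the moment at which its call begins. There is no depth.
- hand_in(): hands the job in; it is judged then, once.
Trained networks look in a picture, given as the dict that the camera call returned (one of the last four; its "shot" number tells which), for a name from the list of things; names that differ only in an ending like _2 or _b are one class to them, and where a whole thing is asked for, a point or a joint stands for the part that bears it (a point fixed in the world has none). Each returns a list of dicts, best first, with "p" (0 to 1); they miss things now and then, are a little off and sometimes report something else, mostly with a low value. They report only what shows in the picture. A call takes as long as a camera call.
- regions_of(picture, query): "pixels" (420x560 bool, what is visible of it).
- place_of(picture, query): "location" ([x, y, z] in mm, in world coordinates, good to about 4 mm: a listed point, or the origin of a listed thing).
The state is a dict: "t": time; "q": joint angles; "joint_velocities": joint speeds; "tau": joint torques, N m; "tcp_pos": TCP position; "eef_rot": TCP orientation; "contact_force": force on the tool from outside, world axes, zero at the start; "torque": the same for the moment, N m; "gripper_width": opening from 0.0 (shut) to 1.0 (fully open); "finger_force": force on a finger pad.
Only numpy, scipy, OpenCV 4.12 (cv2) and the standard library are available. Lean on these libraries where they do the work, as an engineer would, in place of code of your own. Each camera call takes 0.05 s, during which the arm holds its last target. There are 200 camera calls.

TASK

The little table vise turns on its swivel base: push its spindle sideways with a fingertip until the spindle points straight at the blue stud (not the yellow one), its centre line passing over the stud. Then, with the aim set, push the red-ball lock lever round to its stop, away from the robot, and back off leaving the vise still aimed. Push lightly and do not grip anything; leave the screwdriver, the hex key and the lidded parts cup where they lie.

Things in the scene. Friction and masses are not known exactly. Their poses are not given: they have to be found in the camera images.
- swivel_axis (a point): Point on the vertical swivel axis of the aluminium vise's head, at spindle height (75 mm above the table). Its frame turns with the head: z up, the spindle lies along its -x. The head is about 100 x 66 mm, its top 103 mm above the table, and it turns stiffly (about 0.3 N m, some 3 N at the spindle's middle), with no spring, and stays where it is left. The vise base with a 4 mm thick aluminium index plate under and in front of it is fixed to the table.
- spindle_mid (a point): Middle of the bare part of the vise's steel spindle, 90 mm from the swivel axis, 75 mm above the table: the place to push. The spindle is a level round bar 12 mm in diameter sticking out of the head roughly towards the robot, bare from 47 to 125 mm from the axis, then a dark 26 mm diameter end collar to 145 mm with a thin upright bar 58 mm long through it (46 to 106 mm above the table).
- vise_head (a joint): Turn of the vise head on its base, rad, positive anticlockwise seen from above, stops at -0.95 and 0.95; 0 when the spindle is square to the index plate. It starts between about -0.2 and 0.2.
- blue_stud_top (a point): Centre of the top of the blue stud, the one to aim at: a fixed round stud 18 mm in diameter and 10 mm tall on the index plate, its top 14 mm above the table, 155 to 190 mm from the swivel axis, beyond the spindle's end, to the left or right.
- yellow_stud_top (a point): Centre of the top of the yellow stud, same size, on the other side of the index plate: not the one to aim at.
- lock_pivot (a point): Point on the lock lever's vertical pivot, at ball height (62 mm above the table). Its frame turns with the lever: the ball lies 85 mm along its +y.
- lock_ball (a point): Centre of the red ball, 24 mm in diameter, at the end of the lock lever, 62 mm above the table, on an upright steel neck 11 mm thick that rises from the level arm (arm 30 mm above the table). The lever is beside the vise on its left (+y) side and turns in the level plane about its pivot, 85 mm away, needing about 2 N at the ball; it has no spring.
- lock_lever (a joint): Turn of the lock lever, rad, positive clockwise seen from above (the ball moving away from the robot, towards +x). 0 and up to 0.35 is open, as it starts; 1.1 is the hard stop, locked, where the arm rests against a dark post.
- screwdriver_grip (a point): Middle of the green handle of a 160 mm screwdriver lying loose on the orange mat to the right; a bystander.
- hex_key: Steel hex key, 90 x 30 mm L of 6 mm bar, lying loose on the orange mat; a bystander. Origin on its underside in the middle of the long leg.
- parts_cup: Clear parts cup with a white snap lid, 68 mm in diameter and 46 mm tall, standing loose on the table to the left; a bystander. Origin at the centre of its underside.

How it is judged:
By the outcome, as a careful person would: the job done as asked, in the order asked, and still so for the second after the job is handed in, with the robot touching nothing.
It also fails if it takes over 54 s, if anything falls off the work surface, if the arm or the gripper's body presses on something with over 40 N, if the wrist force passes 120 N, or if a joint passes its speed limit or range.

## Working session

There is one attempt and no reset: what is moved stays moved. The work goes in short steps, Python scripts to look and compute and a tool call to move; the robot and the scene stay as the last step left them, time stands still between calls to the robot, and variables do not carry over. Pictures are saved under pics/ and viewed, at most 10 in all, crops included, and the job is handed in when it is done.

Besides the shell and the picture viewer there is one more tool, called after "Call:" in YAML: its name, and indented under it one key for each argument. arm_command: Moves the arm, as the interface text tells. Its arguments: {"type":"object","properties":{"increments":{"type":"array"},"squeeze":{"type":"number"}},"required":["increments"]}

```bash
mkdir -p pics; cat > h.py <<'E'
from rig import *
import numpy as np, cv2
def ray(s,u,v):
    K=np.array(s["mtx"]);p=cv2.undistortPoints(np.array([[[u,v]]],float),K,np.array([s["k1"],0,0,0.]))[0,0]
    return np.array(s["origin"]),np.array(s["rotation"])@np.array([p[0],-p[1],-1])
def at_z(s,u,v,z):
    o,d=ray(s,u,v);return o+d*(z-o[2])/d[2]
def proj(s,P):
    c=np.array(s["rotation"]).T@(np.array(P,float)-np.array(s["origin"]));a=np.array([c[0],-c[1]])/-c[2]
    a=a*(1+s["k1"]*(a@a));K=np.array(s["mtx"]);return K[:2,:2]@a+K[:2,2]
def save(s,n): cv2.imwrite("pics/"+n+".png",s["img"][...,::-1])
E
python3 - <<'E'
from h import *
o=observe();print(o["t"],o["tcp_pos"],o["eef_rot"],o["contact_force"])
for n in("top","scene"):
    s=snapshot(n);save(s,n+"1")
    print(n,s["origin"])
    for q in["swivel_axis","spindle_mid","blue_stud_top","yellow_stud_top","lock_pivot","lock_ball","screwdriver_grip","hex_key","parts_cup"]:
        r=place_of(s,q)
        print(q,[(np.round(x["location"]),round(x["p"],2),np.round(proj(s,x["location"]))) for x in r[:2]])
E
```

```text
0.0 [ 231.12584944 -526.23073827  230.68931779] [ 9.78668656e-01  2.05444145e-01 -3.96412205e-05 -6.03462747e-04] [0.24502813 0.47261996 0.06807665]
top [ 294.55495034  -55.40791699 1497.76767624]Traceback (most recent call last):
  File "<stdin>", line 8, in <module>
  File "h.py", line 9, in proj
    c=np.array(s["rotation"]).T@(np.array(P,float)-np.array(s["origin"]));a=np.array([c[0],-c[1]])/-c[2]
      ~~~~~~~~~~~~~~~~~~~~~~~~~^^~~~~~~~~~~~~~~~~~~~~~~~~~~~~~~~~~~~~~~~~
ValueError: matmul: Input operand 1 has a mismatch in its core dimension 0, with gufunc signature (n?,k),(k,m?)->(n?,m?) (size 3 is different from 4)
```

```bash
sed -i 's/np.array(s\["rotation"\])/rot(s)/; s/^def ray/from scipy.spatial.transform import Rotation as R\ndef rot(s): return R.from_quat(s["rotation"]).as_matrix()\ndef ray/' h.py
python3 - <<'E'
from h import *
for n in("top","scene"):
    s=snapshot(n);save(s,n+"1")
    print(n,s["origin"])
    for q in["swivel_axis","spindle_mid","blue_stud_top","yellow_stud_top","lock_pivot","lock_ball","screwdriver_grip","hex_key","parts_cup"]:
        r=place_of(s,q)
        print(q,[(np.round(x["location"]),round(x["p"],2),np.round(proj(s,x["location"]))) for x in r[:2]])
E
```

```text
top [ 294.55495034  -55.40791699 1497.76767624]
swivel_axis [(array([575., -84.,  73.]), 0.94, array([281., 183.])), (array([ 436., -403.,   16.]), 0.25, array([390., 234.]))]
spindle_mid [(array([486., -96.,  80.]), 0.83, array([285., 214.]))]
blue_stud_top [(array([ 443., -184.,   17.]), 0.38, array([315., 232.]))]
yellow_stud_top [(array([571., -84.,  74.]), 0.61, array([281., 185.])), (array([423.,  11.,  14.]), 0.57, array([248., 239.]))]
lock_pivot [(array([562.,   2.,  62.]), 0.51, array([251., 188.]))]
lock_ball [(array([562.,  86.,  58.]), 0.52, array([222., 189.]))]
screwdriver_grip [(array([ 435., -404.,   16.]), 0.71, array([390., 235.]))]
hex_key [(array([ 428., -461.,    4.]), 0.56, array([408., 237.]))]
parts_cup [(array([420., 342.,  -0.]), 0.64, array([136., 239.]))]
scene [1132.43772063 1118.59299888  919.48899096]
swivel_axis []
spindle_mid [(array([ 488., -101.,   73.]), 0.69, array([267., 216.]))]
blue_stud_top []
yellow_stud_top [(array([422.,  13.,  13.]), 0.62, array([305., 244.]))]
lock_pivot [(array([488., -98.,  74.]), 0.55, array([268., 216.])), (array([556.,  -0.,  64.]), 0.47, array([263., 241.]))]
lock_ball []
screwdriver_grip [(array([ 438., -409.,   19.]), 0.76, array([239., 186.])), (array([578., -81.,  77.]), 0.21, array([244., 226.]))]
hex_key [(array([ 430., -462.,    1.]), 0.48, array([235., 184.]))]
parts_cup []
```

View pics/top1.png

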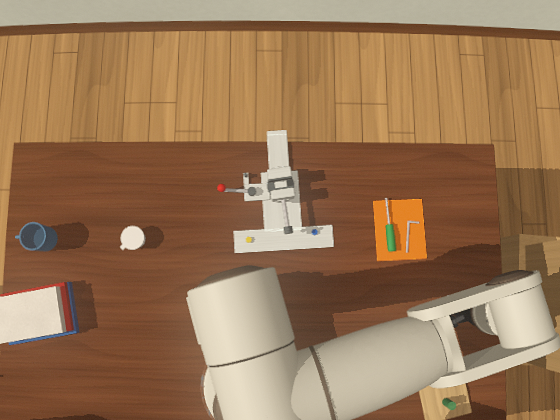

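View pics/scene1.png

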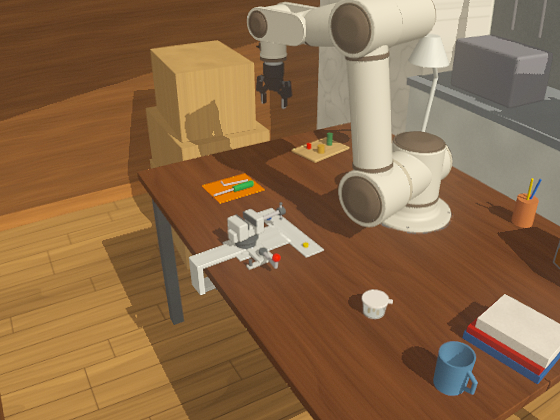

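Call:
arm_command:
  increments:
    - {"fingers":0,"dz":-4,"wz":0.138}
    - {"fingers":0,"dz":-4,"wz":0.138}
    - {"fingers":0,"dz":-4,"wz":0.138}
    - {"dx":1.8,"dy":-4.6}
    - {"dx":1.8,"dy":-4.6}
    - {"dx":1.8,"dy":-4.6}
    - {"dx":1.8,"dy":-4.6}
    - {"dx":1.8,"dy":-4.6}
    - {"dx":1.8,"dy":-4.6}
    - {"dx":1.8,"dy":-4.6}
    - {"dx":1.8,"dy":-4.6}
    - {"dx":1.8,"dy":-4.6}
    - {"dx":1.8,"dy":-4.6}
    - {}

```text
$.increments[0]: bad value
```

```bash
cat > look.py <<'E'
import sys
from h import *
n=sys.argv[1]
o=observe();print(o["t"],o["tcp_pos"],o["eef_rot"],o["gripper_width"],o["contact_force"])
s=snapshot("wrist");save(s,n);print(s["origin"])
for q in["swivel_axis","spindle_mid","blue_stud_top","yellow_stud_top","lock_pivot","lock_ball"]:
    r=place_of(s,q)
    print(q,[(np.round(x["location"],1),round(x["p"],2),np.round(proj(s,x["location"]))) for x in r[:2]])
E
python3 look.py w1
```

```text
1.1 [ 231.17128385 -526.47289928  231.28904057] [ 9.78676187e-01  2.05409152e-01  1.14501561e-05 -2.10930084e-05] 1.000061463288453 [ 0.36798932  0.46903835 -0.04862375]
[ 307.02710704 -492.43953678  373.72548144]
swivel_axis []
spindle_mid []
blue_stud_top []
yellow_stud_top []
lock_pivot []
lock_ball []
```

View pics/w1.png

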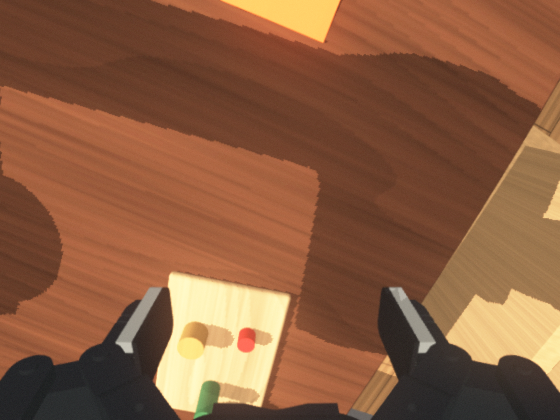

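Call:
arm_command:
  increments:
    - {"fingers":0,"dx":0,"dy":0,"dz":-4,"wx":0,"wy":0,"wz":0.138}
    - {"fingers":0,"dx":0,"dy":0,"dz":-4,"wx":0,"wy":0,"wz":0.138}
    - {"fingers":0,"dx":0,"dy":0,"dz":-4,"wx":0,"wy":0,"wz":0.138}
    - {"fingers":0,"dx":1.8,"dy":-4.6,"dz":0,"wx":0,"wy":0,"wz":0}
    - {"fingers":0,"dx":1.8,"dy":-4.6,"dz":0,"wx":0,"wy":0,"wz":0}
    - {"fingers":0,"dx":1.8,"dy":-4.6,"dz":0,"wx":0,"wy":0,"wz":0}
    - {"fingers":0,"dx":1.8,"dy":-4.6,"dz":0,"wx":0,"wy":0,"wz":0}
    - {"fingers":0,"dx":1.8,"dy":-4.6,"dz":0,"wx":0,"wy":0,"wz":0}
    - {"fingers":0,"dx":1.8,"dy":-4.6,"dz":0,"wx":0,"wy":0,"wz":0}
    - {"fingers":0,"dx":1.8,"dy":-4.6,"dz":0,"wx":0,"wy":0,"wz":0}
    - {"fingers":0,"dx":1.8,"dy":-4.6,"dz":0,"wx":0,"wy":0,"wz":0}
    - {"fingers":0,"dx":1.8,"dy":-4.6,"dz":0,"wx":0,"wy":0,"wz":0}
    - {"fingers":0,"dx":1.8,"dy":-4.6,"dz":0,"wx":0,"wy":0,"wz":0}
    - {"fingers":0,"dx":0,"dy":0,"dz":0,"wx":0,"wy":0,"wz":0}

```text
t: 3.2
tcp_pos: [411.8, -63.9, 351.5]
eef_rot: [1.0, 0.002, 0.0, -0.0]
contact_force: [-0.3, 0.5, -0.1]
gripper_width: -0.001
finger_force: 0.0
```

```bash
python3 look.py w2
```

```text
3.2 [411.84108556 -63.86158728 351.45111194] [ 9.99997541e-01  2.19587374e-03  2.08459748e-04 -2.27945375e-04] -0.0012067862990207592 [-0.25267974  0.54181078 -0.14183617]
[494.67775426 -63.10889965 493.91673086]
swivel_axis [(array([578.1, -81.8,  74.4]), 0.95, array([294.,   8.]))]
spindle_mid [(array([487.7, -94.6,  75.3]), 0.68, array([304.,  99.]))]
blue_stud_top [(array([ 442.1, -183.8,   12.9]), 0.57, array([368., 135.]))]
yellow_stud_top [(array([425.7,  10.8,  16.2]), 0.74, array([218., 147.]))]
lock_pivot [(array([562.3,   1.5,  61.4]), 0.62, array([216.,  27.]))]
lock_ball [(array([560.8,  84.6,  63.8]), 0.55, array([139.,  29.]))]
```

View pics/w2.png

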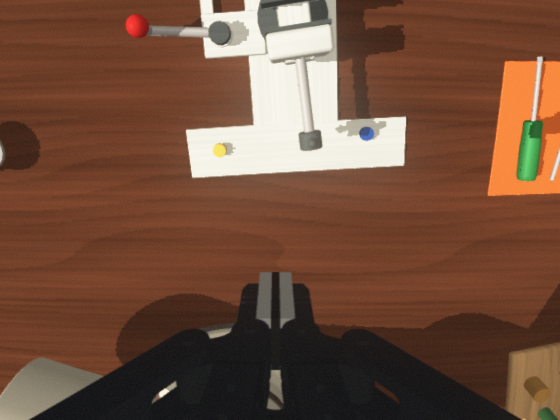

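```bash
python3 - <<'E'
from h import *
s=snapshot("wrist");im=s["img"].astype(int);r,g,b=im[...,0],im[...,1],im[...,2]
def cen(m,z,n):
    k,l,st,c=cv2.connectedComponentsWithStats(m.astype(np.uint8));i=1+np.argmax(st[1:,4]);print(n,st[i],c[i],at_z(s,*c[i],z).round(1))
a=np.zeros(r.shape,bool);a[100:170,180:410]=1
cen((b>r+40)&(b>g+30)&a,11,"blue");cen((r>b+80)&(g>b+60)&a,11,"yellow")
cen((r>g+100)&(r>b+100)&(np.arange(420)[:,None]<60),62,"ball")
print(at_z(s,303,60,75),at_z(s,308.5,125,75),at_z(s,310.5,140,75))
t=snapshot("top")
for q in["swivel_axis","spindle_mid"]:
  for p in (s,t):
    print(q,[(x["location"].round(1) if hasattr(x["location"],"round") else x["location"],x["p"]) for x in place_of(p,q)[:1]])
cv2.imwrite("pics/c1.png",cv2.resize(s["img"][0:190,100:420,::-1],None,fx=2.5,fy=2.5,interpolation=2))
E
```

```text
blue [357 126  14  13 141] [363.63120567 132.27659574] [ 443.7 -182.1   11. ]
yellow [210 143  13  14 141] [216.24113475 149.60992908] [421.4  10.5  11. ]
ball [121  15  22  23 374] [131.12834225  25.37700535] [565.3  88.9  62. ]
[526.49325734 -96.93192     75.        ] [ 458.21371088 -104.35896654   75.        ] [ 441.56316367 -107.02760704   75.        ]
swivel_axis [([578.1, -81.3, 73.1], 0.61)]
swivel_axis [([574.1, -84.5, 75.5], 0.76)]
spindle_mid [([486.4, -98.4, 73.1], 0.71)]
spindle_mid []
```

View pics/c1.png

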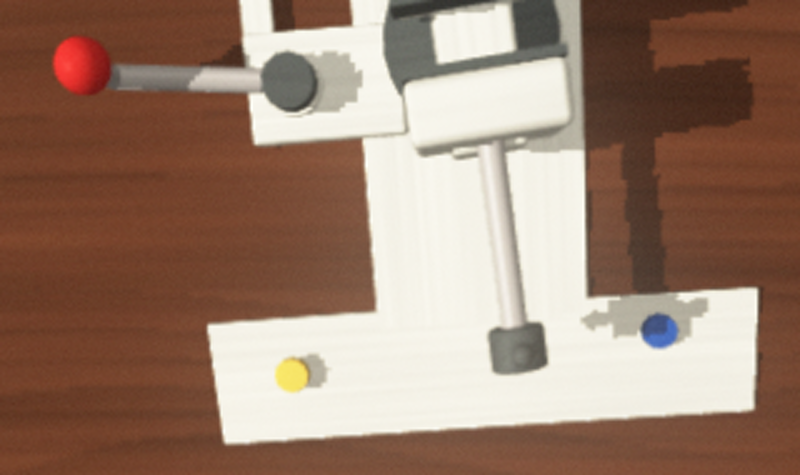

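Call:
arm_command:
  increments:
    - {"fingers":0,"dx":3.55,"dy":-0.35,"dz":0,"wx":0,"wy":0,"wz":0}
    - {"fingers":0,"dx":3.55,"dy":-0.35,"dz":0,"wx":0,"wy":0,"wz":0}
    - {"fingers":0,"dx":0,"dy":0,"dz":4.85,"wx":0,"wy":0,"wz":-0.08}
    - {"fingers":0,"dx":0,"dy":0,"dz":4.85,"wx":0,"wy":0,"wz":-0.08}
    - {"fingers":0,"dx":0,"dy":0,"dz":4.85,"wx":0,"wy":0,"wz":0}
    - {"fingers":0,"dx":0,"dy":0,"dz":4.85,"wx":0,"wy":0,"wz":0}
    - {"fingers":0,"dx":0,"dy":0,"dz":4.85,"wx":0,"wy":0,"wz":0}
    - {"fingers":0,"dx":0,"dy":0,"dz":4.85,"wx":0,"wy":0,"wz":0}
    - {"fingers":0,"dx":0,"dy":0.5,"dz":0,"wx":0,"wy":0,"wz":0}
    - {"fingers":0,"dx":0,"dy":0.5,"dz":0,"wx":0,"wy":0,"wz":0}
    - {"fingers":0,"dx":0,"dy":0.5,"dz":0,"wx":0,"wy":0,"wz":0}
    - {"fingers":0,"dx":0,"dy":0.3,"dz":0,"wx":0,"wy":0,"wz":0}

```text
t: 5.35
tcp_pos: [485.8, -77.7, 61.7]
eef_rot: [0.997, 0.08, 0.001, 0.0]
contact_force: [-1.0, 3.3, 3.0]
gripper_width: 0.002
finger_force: 1.8
```

Call:
arm_command:
  increments:
    - {"fingers":0,"dx":-0.1,"dy":0.53,"dz":0,"wx":0,"wy":0,"wz":-0.06}
    - {"fingers":0,"dx":-0.1,"dy":0.53,"dz":0,"wx":0,"wy":0,"wz":-0.06}
    - {"fingers":0,"dx":-0.1,"dy":0.53,"dz":0,"wx":0,"wy":0,"wz":-0.06}
    - {"fingers":0,"dx":-0.1,"dy":0.53,"dz":0,"wx":0,"wy":0,"wz":-0.06}
    - {"fingers":0,"dx":-0.1,"dy":0.53,"dz":0,"wx":0,"wy":0,"wz":-0.06}
    - {"fingers":0,"dx":-0.1,"dy":0.53,"dz":0,"wx":0,"wy":0,"wz":-0.06}
    - {"fingers":0,"dx":0,"dy":0,"dz":0,"wx":0,"wy":0,"wz":0}

```text
t: 6.22
tcp_pos: [489.4, -109.5, 60.9]
eef_rot: [0.967, 0.257, 0.0, 0.0]
contact_force: [-0.4, 0.4, 0.1]
gripper_width: 0.002
finger_force: 0.0
```

```bash
python3 look.py w3; python3 - <<'E'
from h import *
s=snapshot("top");cv2.imwrite("pics/t2.png",cv2.resize(s["img"][120:270,200:350,::-1],None,fx=4,fy=4,interpolation=2))
for q in["swivel_axis","spindle_mid","blue_stud_top"]: print(q,[(np.round(x["location"],1),round(x["p"],2)) for x in place_of(s,q)[:1]])
E
```

```text
6.225 [ 489.35524379 -109.54914637   60.87319333] [9.66500489e-01 2.56664464e-01 3.35938905e-04 2.11602806e-04] 0.002263375009620382 [-0.41405483  0.40719918  0.10182215]
[561.14218899 -67.63413921 203.36792261]
swivel_axis [(array([578.5, -84.1,  72. ]), 0.9, array([342.,  71.]))]
spindle_mid []
blue_stud_top []
yellow_stud_top [(array([422.6,  10.8,  13.1]), 0.92, array([ 39., 243.])), (array([577.4, -79.9,  74.1]), 0.57, array([331.,  67.]))]
lock_pivot []
lock_ball []
swivel_axis []
spindle_mid []
blue_stud_top []
```

View pics/w3.png

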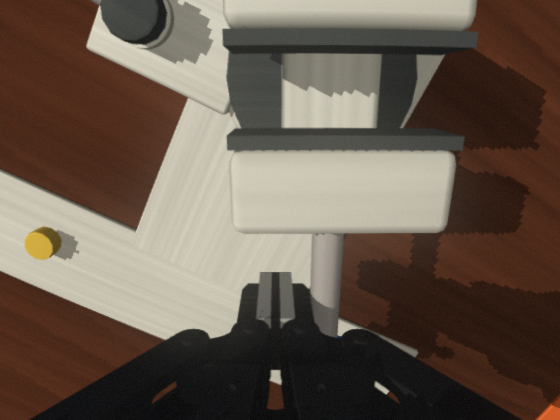

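Call:
arm_command:
  increments:
    - {"fingers":0,"dx":-0.1,"dy":0.44,"dz":0,"wx":0,"wy":0,"wz":-0.05}
    - {"fingers":0,"dx":-0.1,"dy":0.44,"dz":0,"wx":0,"wy":0,"wz":-0.05}
    - {"fingers":0,"dx":0,"dy":0,"dz":0,"wx":0,"wy":0,"wz":0}
    - {"fingers":0,"dx":0,"dy":-0.8,"dz":0,"wx":0,"wy":0,"wz":0}
    - {"fingers":0,"dx":0,"dy":-0.8,"dz":0,"wx":0,"wy":0,"wz":0}
    - {"fingers":0,"dx":0,"dy":0,"dz":-4.8,"wx":0,"wy":0,"wz":0}
    - {"fingers":0,"dx":0,"dy":0,"dz":-4.8,"wx":0,"wy":0,"wz":0}
    - {"fingers":0,"dx":-1.5,"dy":0,"dz":-4.8,"wx":0,"wy":0,"wz":0}
    - {"fingers":0,"dx":-1.5,"dy":0,"dz":-4.8,"wx":0,"wy":0,"wz":0}
    - {"fingers":0,"dx":-1.5,"dy":0,"dz":-4.8,"wx":0,"wy":0,"wz":0}
    - {"fingers":0,"dx":-1.5,"dy":0,"dz":-3,"wx":0,"wy":0,"wz":0}
    - {"fingers":0,"dx":0,"dy":0,"dz":0,"wx":0,"wy":0,"wz":0}
    - {"fingers":0,"dx":0,"dy":0,"dz":0,"wx":0,"wy":0,"wz":0}

```text
t: 8.4
tcp_pos: [433.6, -139.2, 329.5]
eef_rot: [0.952, 0.305, -0.0, -0.0]
contact_force: [0.7, -0.6, 0.6]
gripper_width: 0.0
finger_force: 0.0
```

```bash
python3 look.py w4;python3 - <<'E'
import cv2
i=cv2.imread("pics/w4.png");cv2.imwrite("pics/c4.png",cv2.resize(i[0:240,150:450],None,fx=2.5,fy=2.5,interpolation=2))
E
```

```text
8.4 [ 433.64246672 -139.16827676  329.52855397] [ 9.52391585e-01  3.04877221e-01 -2.00516586e-04 -3.30452379e-04] 0.00046238033548577195 [ 0.70589905 -0.64898981  0.55543969]
[501.09062937 -90.32077938 471.98491647]
swivel_axis [(array([575.9, -81.2,  68.5]), 0.92, array([311.,  23.]))]
spindle_mid [(array([ 501.2, -134.4,   73.4]), 0.75, array([309., 117.]))]
blue_stud_top [(array([ 443.1, -182.8,   14.3]), 0.54, array([308., 174.]))]
yellow_stud_top [(array([421.7,  11.2,  16.4]), 0.76, array([167.,  97.]))]
lock_pivot []
lock_ball []
```

View pics/c4.png

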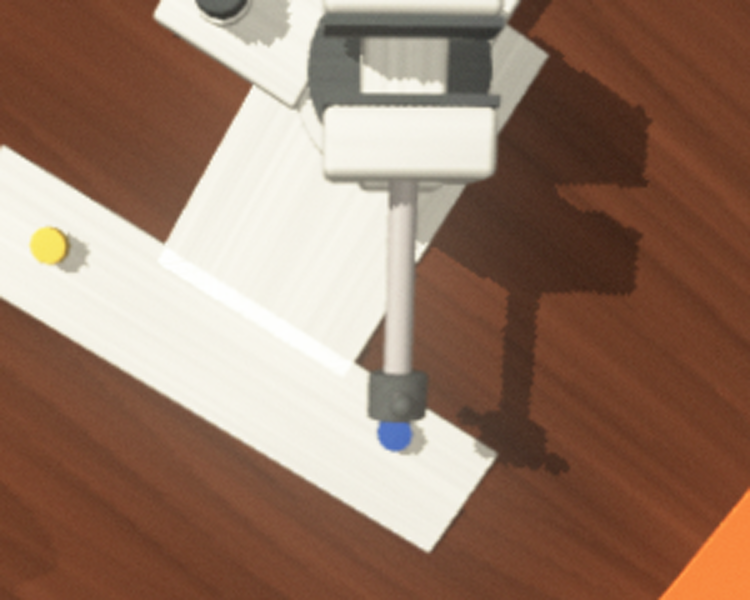

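```bash
python3 - <<'E'
from h import *
s=snapshot("wrist");g=s["img"].astype(int)
r,gg,b=g[...,0],g[...,1],g[...,2];m=(b>r+40)&(b>gg+30);m[:150]=0;m[220:]=0;m[:,:280]=0;m[:,340:]=0
print("shot blue bbox",np.argwhere(m).min(0),np.argwhere(m).max(0))
f=lambda x,y:(150+(x+.5)/2.5-.5,(y+.5)/2.5-.5)
B=at_z(s,*f(395,434),14)
# blue width for centre (collar hides the top); spindle edges per row
P=[]
for v in range(82,146,2):
    row=s["img"][v,295:325].mean(1);gr=np.gradient(cv2.GaussianBlur(row[None].astype(float),(3,1),0)[0])
    P.append((v,295+gr.argmin(),295+gr.argmax()))
print(P[::4])
A=at_z(s,*f(402,185),75);C=at_z(s,*f(398.5,365),75);D=at_z(s,*f(397.5,395),75)
d=(C-A)[:2];d/=np.linalg.norm(d);print(A,C,D,"B",B,"yaw",np.arctan2(-d[1],-d[0]))
for B in(B,np.array([443.6,-182.3,14])):
  w=(B-A)[:2];print("miss",d[0]*w[1]-d[1]*w[0])
for ax in([577,-82],[576,-83],[578,-81.5],[574.5,-84.3]):
  w=(np.array(ax)-A[:2]);v=B[:2]-ax;e=D[:2]-ax;print(ax,"axis off line",d[0]*w[1]-d[1]*w[0],"want yaw",np.arctan2(-v[1],-v[0]),"yaw via collar",np.arctan2(-e[1],-e[0]))
E
```

```text
shot blue bbox [169 301] [179 313]
[(82, np.int64(304), np.int64(316)), (90, np.int64(313), np.int64(316)), (98, np.int64(320), np.int64(316)), (106, np.int64(313), np.int64(306)), (114, np.int64(313), np.int64(306)), (122, np.int64(313), np.int64(306)), (130, np.int64(300), np.int64(303)), (138, np.int64(313), np.int64(303))]
[ 536.60632152 -109.88715967   75.        ] [ 477.06930772 -152.97475552   75.        ] [ 466.42891505 -160.47442517   75.        ] B [ 444.41114966 -182.21524733   14.        ] yaw 0.6264628196808415
miss 4.540987500037474
miss 4.134082964448702
[577, -82] axis off line 1.0905591279972988 want yaw 0.6446994305684093 yaw via collar 0.6172191966036626
[576, -83] axis off line 1.3143825490141623 want yaw 0.6435011087932845 yaw via collar 0.6154551760727922
[578, -81.5] axis off line 1.2717888871495937 want yaw 0.6435011087932845 yaw via collar 0.6159680441315591
[574.5, -84.3] axis off line 1.4880964084717938 want yaw 0.6426449446189173 yaw via collar 0.6139768071044849
```

Call:
arm_command:
  increments:
    - {"fingers":0,"dx":1.5,"dy":0,"dz":3,"wx":0,"wy":0,"wz":0}
    - {"fingers":0,"dx":1.5,"dy":0,"dz":4.8,"wx":0,"wy":0,"wz":0}
    - {"fingers":0,"dx":1.5,"dy":0,"dz":4.8,"wx":0,"wy":0,"wz":0}
    - {"fingers":0,"dx":1.5,"dy":0,"dz":4.8,"wx":0,"wy":0,"wz":0}
    - {"fingers":0,"dx":0,"dy":0,"dz":4.8,"wx":0,"wy":0,"wz":0}
    - {"fingers":0,"dx":0,"dy":0,"dz":4.8,"wx":0,"wy":0,"wz":0}
    - {"fingers":0,"dx":0,"dy":0.7,"dz":0,"wx":0,"wy":0,"wz":0}
    - {"fingers":0,"dx":0,"dy":0.6,"dz":0,"wx":0,"wy":0,"wz":-0.025}
    - {"fingers":0,"dx":0,"dy":0.3,"dz":0,"wx":0,"wy":0,"wz":0}
    - {"fingers":0,"dx":0,"dy":0.15,"dz":0,"wx":0,"wy":0,"wz":0}
    - {"fingers":0,"dx":0,"dy":0.1,"dz":0,"wx":0,"wy":0,"wz":0}

```text
t: 10.18
tcp_pos: [493.7, -119.7, 60.9]
eef_rot: [0.948, 0.317, 0.0, 0.0]
contact_force: [-2.7, 3.2, 3.3]
gripper_width: -0.001
finger_force: 1.7
```

Call:
arm_command:
  increments:
    - {"fingers":0,"dx":0,"dy":0,"dz":0,"wx":0,"wy":0,"wz":0}
    - {"fingers":0,"dx":0,"dy":-0.8,"dz":0,"wx":0,"wy":0,"wz":0}
    - {"fingers":0,"dx":0,"dy":-0.8,"dz":0,"wx":0,"wy":0,"wz":0}
    - {"fingers":0,"dx":0,"dy":0,"dz":-4.8,"wx":0,"wy":0,"wz":0}
    - {"fingers":0,"dx":0,"dy":0,"dz":-4.8,"wx":0,"wy":0,"wz":0}
    - {"fingers":0,"dx":-1.5,"dy":0,"dz":-4.8,"wx":0,"wy":0,"wz":0}
    - {"fingers":0,"dx":-1.5,"dy":0,"dz":-4.8,"wx":0,"wy":0,"wz":0}
    - {"fingers":0,"dx":-1.5,"dy":0,"dz":-4.8,"wx":0,"wy":0,"wz":0}
    - {"fingers":0,"dx":-1.5,"dy":0,"dz":-3,"wx":0,"wy":0,"wz":0}
    - {"fingers":0,"dx":0,"dy":0,"dz":0,"wx":0,"wy":0,"wz":0}
    - {"fingers":0,"dx":0,"dy":0,"dz":0,"wx":0,"wy":0,"wz":0}

```text
t: 11.55
tcp_pos: [435.8, -142.6, 329.5]
eef_rot: [0.948, 0.317, -0.0, -0.0]
contact_force: [-0.9, -0.6, -0.4]
gripper_width: 0.001
finger_force: 0.0
```

```bash
python3 look.py w5;python3 - <<'E'
import cv2
i=cv2.imread("pics/w5.png");cv2.imwrite("pics/c5.png",cv2.resize(i[0:200,230:390],None,fx=3,fy=3,interpolation=2))
E
```

```text
11.55 [ 435.77185225 -142.64941251  329.48755347] [ 9.48479519e-01  3.16838168e-01 -2.35184614e-04 -3.49511598e-04] 0.0013828229131385061 [-0.89425067 -0.55218257 -0.35740202]
[501.99956832 -92.07996332 471.93989775]
swivel_axis [(array([576.8, -82.5,  72.2]), 0.62, array([313.,  23.])), (array([ 429.8, -405.7,   18.3]), 0.33, array([423., 277.]))]
spindle_mid [(array([ 504. , -137.3,   75.8]), 0.85, array([311., 117.]))]
blue_stud_top [(array([ 446.9, -182.2,   14.9]), 0.41, array([306., 172.]))]
yellow_stud_top [(array([426.3,  12.3,  15.1]), 0.63, array([167.,  90.]))]
lock_pivot []
lock_ball []
```

View pics/c5.png

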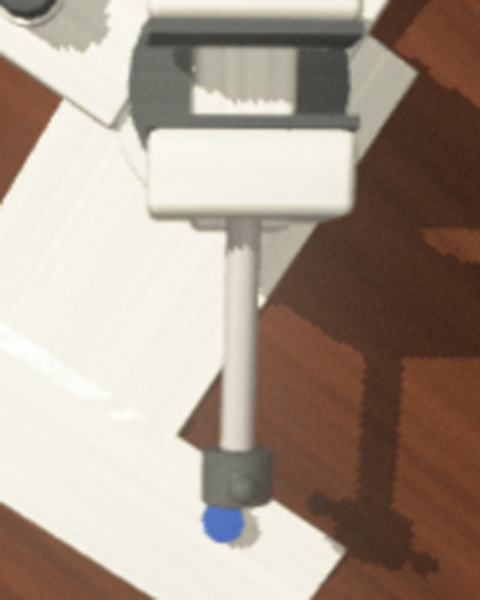

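```bash
python3 - <<'E'
from h import *
s=snapshot("wrist")
f=lambda x,y:(230+(x+.5)/3-.5,(y+.5)/3-.5)
B1=at_z(s,*f(223,523),14)
A=at_z(s,*f(243,222),75);C=at_z(s,*f(237,440),75);D=at_z(s,*f(237,477),75)
d=(C-A)[:2];d/=np.linalg.norm(d);print("B",B1,D,"yaw",np.arctan2(-d[1],-d[0]))
for B in(B1,np.array([443.6,-182.3,14])):
  for ax in([577,-82],[576,-83]):
    v=B[:2]-ax;e=D[:2]-ax;print(ax,"want yaw",np.arctan2(-v[1],-v[0]),"via collar",np.arctan2(-e[1],-e[0]))
  w=(B-A)[:2];print("miss",d[0]*w[1]-d[1]*w[0])
for a in([577,-82,75],[576,-83,75]):
  for y in(.62,.63,.64,.65,.66):
    print(a,y,[((proj(s,np.array(a)-r*np.array([np.cos(y),np.sin(y),0]))-[230,0])*3).round(0) for r in(52,122,135)])
E
```

```text
B [ 444.07453645 -182.13524893   14.        ] [ 468.23744026 -163.6790945    75.        ] yaw 0.6431015377951667
[577, -82] want yaw 0.6456217508889672 via collar 0.644131466921845
[576, -83] want yaw 0.6444277816687004 via collar 0.6426523319417561
miss 0.6686312939806811
[577, -82] want yaw 0.6446994305684093 via collar 0.644131466921845
[576, -83] want yaw 0.6435011087932845 via collar 0.6426523319417561
miss 0.5159014824387995
[577, -82, 75] 0.62 [array([239., 232.]), array([229., 437.]), array([227., 473.])]
[577, -82, 75] 0.63 [array([240., 232.]), array([232., 437.]), array([231., 473.])]
[577, -82, 75] 0.64 [array([242., 232.]), array([236., 437.]), array([235., 473.])]
[577, -82, 75] 0.65 [array([243., 232.]), array([239., 437.]), array([238., 473.])]
[577, -82, 75] 0.66 [array([245., 232.]), array([242., 437.]), array([242., 473.])]
[576, -83, 75] 0.62 [array([239., 236.]), array([229., 441.]), array([228., 477.])]
[576, -83, 75] 0.63 [array([241., 236.]), array([233., 441.]), array([231., 477.])]
[576, -83, 75] 0.64 [array([242., 236.]), array([236., 441.]), array([235., 477.])]
[576, -83, 75] 0.65 [array([244., 236.]), array([240., 441.]), array([239., 477.])]
[576, -83, 75] 0.66 [array([245., 236.]), array([243., 441.]), array([242., 477.])]
```

Call:
arm_command:
  increments:
    - {"fingers":0,"dx":0,"dy":0,"dz":0,"wx":0,"wy":0,"wz":-0.154}
    - {"fingers":0,"dx":0,"dy":0,"dz":0,"wx":0,"wy":0,"wz":-0.154}
    - {"fingers":0,"dx":0,"dy":0,"dz":0,"wx":0,"wy":0,"wz":-0.154}
    - {"fingers":0,"dx":0,"dy":0,"dz":0,"wx":0,"wy":0,"wz":-0.154}
    - {"fingers":0,"dx":0,"dy":0,"dz":0,"wx":0,"wy":0,"wz":-0.154}
    - {"fingers":0,"dx":0,"dy":0,"dz":0,"wx":0,"wy":0,"wz":-0.155}
    - {"fingers":0,"dx":4.6,"dy":1.64,"dz":0,"wx":0,"wy":0,"wz":0}
    - {"fingers":0,"dx":4.6,"dy":1.64,"dz":0,"wx":0,"wy":0,"wz":0}
    - {"fingers":0,"dx":4.6,"dy":1.64,"dz":0,"wx":0,"wy":0,"wz":0}
    - {"fingers":0,"dx":4.6,"dy":1.64,"dz":0,"wx":0,"wy":0,"wz":0}
    - {"fingers":0,"dx":4.6,"dy":1.64,"dz":0,"wx":0,"wy":0,"wz":0}
    - {"fingers":0,"dx":0,"dy":0,"dz":0,"wx":0,"wy":0,"wz":0}
    - {"fingers":0,"dx":0,"dy":0,"dz":0,"wx":0,"wy":0,"wz":0}

```text
t: 13.58
tcp_pos: [518.1, 86.7, 330.1]
eef_rot: [0.707, 0.707, -0.0, -0.0]
contact_force: [-0.5, -0.4, -0.8]
gripper_width: 0.0
finger_force: 0.0
```

```bash
cat > ball.py <<'E'
from h import *
o=observe();print(o["t"],o["tcp_pos"],o["eef_rot"])
for n in("wrist","top"):
    s=snapshot(n);save(s,n+"b%d"%(o["t"]*10));im=s["img"].astype(int);m=(im[...,0]>im[...,1]+100)&(im[...,0]>im[...,2]+100)
    k,l,st,c=cv2.connectedComponentsWithStats(m.astype(np.uint8))
    for i in range(1,k):
        if st[i,4]>20: print(n,st[i],at_z(s,*c[i],62).round(1))
    for q in["lock_pivot","lock_ball"]: print(q,[(np.round(x["location"],1),round(x["p"],2)) for x in place_of(s,q)[:2]])
E
python3 ball.py
```

```text
13.575 [518.09081093  86.7278788  330.10390511] [ 7.07300398e-01  7.06913063e-01 -2.41569359e-04 -9.92234240e-05]
wrist [306 158  21  19 321] [564.6  88.3  62. ]
lock_pivot [(array([563.7,   5. ,  60.6]), 0.75), (array([565.1,  84.7,  62. ]), 0.51)]
lock_ball [(array([563.6,  85.5,  63.5]), 0.72)]
top [  0 282  65  14 129] [271.5 619.2  62. ]
top [448 367   7   7  35] [  51.2 -558.8   62. ]
lock_pivot [(array([564.5,   2.5,  60.4]), 0.48), (array([420.5,   9.7,  14.8]), 0.25)]
lock_ball []
```

Call:
arm_command:
  increments:
    - {"fingers":0,"dx":0,"dy":0,"dz":4.7,"wx":0,"wy":0,"wz":0}
    - {"fingers":0,"dx":0,"dy":0,"dz":4.7,"wx":0,"wy":0,"wz":0}
    - {"fingers":0,"dx":0,"dy":0,"dz":4.7,"wx":0,"wy":0,"wz":0}
    - {"fingers":0,"dx":0,"dy":0,"dz":4.7,"wx":0,"wy":0,"wz":0}
    - {"fingers":0,"dx":0,"dy":0,"dz":4.7,"wx":0,"wy":0,"wz":0}
    - {"fingers":0,"dx":0,"dy":0,"dz":4.3,"wx":0,"wy":0,"wz":0}
    - {"fingers":0,"dx":0,"dy":0.6,"dz":0,"wx":0,"wy":0,"wz":0}
    - {"fingers":0,"dx":0,"dy":0.6,"dz":0,"wx":0,"wy":0,"wz":0}
    - {"fingers":0,"dx":0,"dy":0.6,"dz":0,"wx":0,"wy":0,"wz":0}
    - {"fingers":0,"dx":0.19,"dy":0.69,"dz":0,"wx":0,"wy":0,"wz":0.08}
    - {"fingers":0,"dx":0.19,"dy":0.69,"dz":0,"wx":0,"wy":0,"wz":0.08}
    - {"fingers":0,"dx":0.19,"dy":0.69,"dz":0,"wx":0,"wy":0,"wz":0.08}

```text
t: 15.38
tcp_pos: [558.2, 90.9, 53.7]
eef_rot: [0.788, 0.616, 0.001, 0.0]
contact_force: [-2.0, -1.4, 1.6]
gripper_width: 0.002
finger_force: 1.0
```

```bash
python3 ball.py
```

```text
15.375 [558.18443768  90.89647388  53.7338471 ] [7.87782677e-01 6.15952831e-01 5.90271211e-04 4.64221572e-04]
wrist [ 309  273   54   57 2448] [582.3  84.6  62. ]
lock_pivot []
lock_ball [(array([580.3,  84.8,  63.8]), 0.56)]
top [  0 282  65  14 127] [271.4 619.7  62. ]
top [446 366   9   8  52] [  52.6 -556.7   62. ]
lock_pivot [(array([560.8,   1.3,  60. ]), 0.48)]
lock_ball []
```

Call:
arm_command:
  increments:
    - {"fingers":0,"dx":0.19,"dy":0.69,"dz":0,"wx":0,"wy":0,"wz":0.08}
    - {"fingers":0,"dx":0.19,"dy":0.69,"dz":0,"wx":0,"wy":0,"wz":0.08}
    - {"fingers":0,"dx":0.19,"dy":0.69,"dz":0,"wx":0,"wy":0,"wz":0.08}
    - {"fingers":0,"dx":0.19,"dy":0.69,"dz":0,"wx":0,"wy":0,"wz":0.08}
    - {"fingers":0,"dx":0.19,"dy":0.69,"dz":0,"wx":0,"wy":0,"wz":0.08}
    - {"fingers":0,"dx":0.19,"dy":0.69,"dz":0,"wx":0,"wy":0,"wz":0.08}
    - {"fingers":0,"dx":0.19,"dy":0.69,"dz":0,"wx":0,"wy":0,"wz":0.08}
    - {"fingers":0,"dx":0.19,"dy":0.69,"dz":0,"wx":0,"wy":0,"wz":0.08}

```text
t: 16.68
tcp_pos: [611.6, 76.9, 52.4]
eef_rot: [0.941, 0.337, -0.0, -0.0]
contact_force: [-1.5, 0.0, 0.1]
gripper_width: -0.007
finger_force: 0.9
```

```bash
python3 ball.py
```

```text
16.675 [611.57449772  76.86174158  52.44899633] [ 9.41337177e-01  3.37467405e-01 -1.89061087e-04 -1.85021207e-04]
wrist [ 310  277   54   58 2435] [626.2  56.4  62. ]
lock_pivot []
lock_ball [(array([626.8,  56.5,  61.9]), 0.97)]
top [  0 282  65  14 127] [271.4 619.7  62. ]
top [446 366   9   8  49] [  52.7 -556.9   62. ]
lock_pivot [(array([559.8,   4.8,  60.2]), 0.48)]
lock_ball []
```

Call:
arm_command:
  increments:
    - {"fingers":0,"dx":0.07,"dy":0.26,"dz":0,"wx":0,"wy":0,"wz":0.03}
    - {"fingers":0,"dx":0.07,"dy":0.26,"dz":0,"wx":0,"wy":0,"wz":0.03}
    - {"fingers":0,"dx":0.07,"dy":0.26,"dz":0,"wx":0,"wy":0,"wz":0.03}
    - {"fingers":0,"dx":0.07,"dy":0.26,"dz":0,"wx":0,"wy":0,"wz":0.03}
    - {"fingers":0,"dx":0.07,"dy":0.26,"dz":0,"wx":0,"wy":0,"wz":0.03}

```text
t: 17.6
tcp_pos: [622.4, 68.3, 52.3]
eef_rot: [0.964, 0.266, 0.0, -0.0]
contact_force: [-0.5, 1.7, 0.5]
gripper_width: 0.0
finger_force: 1.0
```

Call:
arm_command:
  increments:
    - {"fingers":0,"dx":0.03,"dy":0.13,"dz":0,"wx":0,"wy":0,"wz":0.015}
    - {"fingers":0,"dx":0.03,"dy":0.13,"dz":0,"wx":0,"wy":0,"wz":0.015}

```text
t: 17.85
tcp_pos: [623.6, 67.2, 52.2]
eef_rot: [0.968, 0.252, -0.0, -0.001]
contact_force: [-6.0, 11.1, 2.9]
gripper_width: -0.002
finger_force: 6.7
```

Call:
arm_command:
  increments:
    - {"fingers":0,"dx":0,"dy":-0.8,"dz":0,"wx":0,"wy":0,"wz":0}
    - {"fingers":0,"dx":0,"dy":-1.2,"dz":0,"wx":0,"wy":0,"wz":0}
    - {"fingers":0,"dx":0,"dy":-1,"dz":0,"wx":0,"wy":0,"wz":0}
    - {"fingers":0,"dx":0,"dy":0,"dz":-4.7,"wx":0,"wy":0,"wz":0}
    - {"fingers":0,"dx":0,"dy":0,"dz":-4.7,"wx":0,"wy":0,"wz":0}
    - {"fingers":0,"dx":-4,"dy":1,"dz":-4.7,"wx":0,"wy":0,"wz":0}
    - {"fingers":0,"dx":-5,"dy":1,"dz":-4.7,"wx":0,"wy":0,"wz":0}
    - {"fingers":0,"dx":-5,"dy":1,"dz":-4.7,"wx":0,"wy":0,"wz":0}
    - {"fingers":0,"dx":-5,"dy":1,"dz":-4.7,"wx":0,"wy":0,"wz":0}
    - {"fingers":0,"dx":-5,"dy":1,"dz":0,"wx":0,"wy":0,"wz":0}
    - {"fingers":0,"dx":0,"dy":0,"dz":0,"wx":0,"wy":0,"wz":0}
    - {"fingers":0,"dx":0,"dy":0,"dz":0,"wx":0,"wy":0,"wz":0}

```text
t: 19.35
tcp_pos: [435.9, -58.0, 320.4]
eef_rot: [0.968, 0.252, 0.0, 0.0]
contact_force: [-1.3, 0.6, 0.2]
gripper_width: 0.002
finger_force: 0.0
```

```bash
python3 ball.py; python3 look.py w6
```

```text
19.35 [435.91582939 -57.9610018  320.41619756] [9.67720391e-01 2.52026144e-01 2.57831179e-04 5.19409755e-06]
wrist [ 433  204  127  139 7473] [ 460.8 -374.    62. ]
lock_pivot [(array([426.3,  10.4,  14.9]), 0.33)]
lock_ball []
top [232 160   5   7  24] [636.7  51.5  62. ]
top [  0 282  65  14 129] [271.5 619.2  62. ]
top [448 367   7   6  35] [  51.6 -558.6   62. ]
lock_pivot []
lock_ball [(array([633.2,  43.7,  58.3]), 0.58)]
19.65 [436.17478046 -57.86701693 320.02110421] [ 9.67567322e-01  2.52612967e-01 -3.20492730e-04 -2.53455793e-04] 0.003489844054129827 [ 0.0179443  -0.10660917 -0.52817993]
[508.50596095 -16.64778624 462.4352186 ]
swivel_axis [(array([579. , -82.6,  73. ]), 0.85, array([367.,  61.]))]
spindle_mid [(array([ 503.1, -136.1,   73.7]), 0.96, array([370., 154.]))]
blue_stud_top [(array([576.8, -80.8,  75.8]), 0.46, array([365.,  62.]))]
yellow_stud_top [(array([422.9,  10.6,  16.5]), 0.64, array([221., 145.]))]
lock_pivot [(array([562.2,  -0.6,  60.4]), 0.63, array([287.,  35.])), (array([ 430.7, -459.5,    0.9]), 0.39, array([509., 296.]))]
lock_ball []
```

View pics/w6.png

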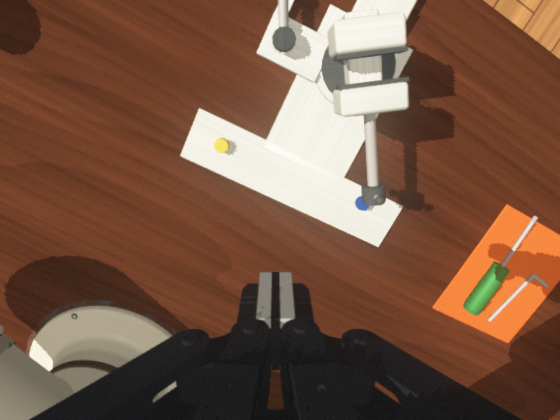

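```bash
python3 - <<'E'
from h import *
s=snapshot("wrist")
A=at_z(s,371,120,75);C=at_z(s,373.5,182,75);D=at_z(s,373.5,195,75);B=at_z(s,362,203,14)
for e in(C,D,B): v=e[:2]-[576.5,-82.5];print(e.round(1),np.arctan2(-v[1],-v[0]))
E
```

```text
[ 478.9 -156.5   75. ] 0.6488096858756078
[ 466.7 -164.8   75. ] 0.642885453326708
[ 444. -181.   14.] 0.6392510684236228
```

```bash
python3 -c "
from rig import *
print(hand_in())"
```

```text
the job is handed in; nothing more can be done
None
```

I turned the vise to point at the blue stud (last image check: spindle and stud bearings agree within about 0.01 rad). I then pushed the lock lever until the contact force rose to about 12.6 N, which I took as its stop. After that I backed the arm off clear, the aim held, and I handed the job in at about 20 s.

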